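# Switch off the polisher over its guard and check the wheel for play

## Robot

A 6-joint arm with a two-finger parallel gripper is mounted at the origin on the work surface. World frame = base frame: x ahead of the robot, y to its left, z up, the work surface at z = 0. Lengths are in m, angles in rad, forces in N, time in s.
With the tool pointing down it reaches from about 0.4 to 0.825 m from the base axis. Payload 7 kg.
Tool frame: the origin (TCP) lies at the centre of the arm's flange, where the gripper is bolted on; the fingertips stand 178 mm ahead of it and the grasp point (between the pads) lies ahead of it (tcp_to_grasp is the z of the grasp point in the tool frame, in m); z points along the fingers, x is the direction in which the jaws open and shut, and the axes are right-handed (so a half turn about z gives the same grasp; the last joint's range is limited). The gripper opens to 88 mm and grips with 3 to 60 N. Pads are 19 mm wide; open, the fingers measure 130 mm over their backs; the gripper's body (78 mm by 193 mm) begins 47 mm behind the grasp point.
Start: joints at [-0.884, 0.359, 0.012, 0, -1.224, -0.288], TCP at [0.262, -0.622, 0.405] pointing down, gripper open.
Joint ranges: [-3.07, 3.07], [-1.43, 2.12], [-1.02, 1.25], [-3.03, 1.67], [-3.05, -0], [-3.03, 3.03]. Speed limits (rad/s): [2.39, 2.39, 3.01, 3.14, 3.14, 3.14].

## Interface

Orientations are given as [roll, pitch, yaw] about the fixed x, y, z axes, in that order (R = Rz(yaw) Ry(pitch) Rx(roll)).
In Python, from station import get_state, grab_frame, job_done, tcp_to_grasp gives the robot as it stands.
- The arm moves only by the tool drive_tool, never from a script. Its argument "moves" is a list of rows, each a list of 7 numbers: the shift along the tool's x, y, z in mm, then the turn, a rotation vector about the tool's x, y, z in degrees, then the closure, from -1 (fully open) to 1 (shut), so that 0 is half open. In form: [[dx, dy, dz, ax, ay, az, claw], ...]. A call has 1 to 12 rows; each row is the pose to reach, as a shift and turn from the pose commanded when the call began, along the tool's axes at that moment; what a row does not reach only later rows make up. A row lasts 1/8 s, in which the tool goes at most 62.5 mm and 10.7 degrees, less where a joint would pass 70% of its speed; a pose out of reach is approached as far as the arm can. A call with a gripper value outside its range is refused whole. The fingers move at their own pace and stop on an object; "grip_force" is the grip in N (left out, the last holds). Time passes only in rows, so rows that repeat a pose let the fingers close. It gives the time, the measured TCP pose, the force and the opening at its end, in the units of the state.
- get_state(): the state, without advancing time (a new reading comes with each control period).
- grab_frame(name): name is "scene" or "side" or "wrist"; returns a dict with "img" (400x640x3 uint8, red, green, blue), "range_z" (400x640 float32, m along the optical axis (not along the pixel's ray), 0 where there is no reading), "fovy" (degrees; the focal length in pixels is half the picture's height over the tangent of half this angle, whatever the lens; pixels are square), "cx", "cy" (the principal point, pixels), "rvec" (rotation vector, rad) and "tvec" (3), from world to camera coordinates, as OpenCV has them. Camera axes: x right, y down, z forward; pixel columns grow to the right and rows downward; lengths in m; the calibration is good to about 2 mm. A picture is of the moment at which its call begins.
- job_done(): hands the job in, once; it reports no verdict.
The state is a dict: "t": time; "q": joint angles; "qd": joint speeds; "joint_efforts": joint torques, N m; "eef_pos": TCP position; "ee_rot": TCP orientation; "force": force on the tool from outside, world axes, zero at the start; "moment": the same for the moment, N m; "width": finger opening in m.
Only numpy, scipy, OpenCV 4.12 (cv2) and the standard library are available. Lean on these libraries where they do the work, as an engineer would, in place of code of your own. Each camera call takes 0.05 s, during which the arm holds its last target. There are 200 camera calls.

## Task

The bench polisher is due a bearing check. With the bent rod, reach over the upright guard plate and throw the toggle switch behind it fully over towards the wheel (off), without touching the switch with the gripper, then hang the rod back in both notches of its rest and let go. Do not touch the wheel before it is switched off; last of all, take the wheel's rim in the fingers and rock it through its play, first away from the motor and then towards the motor, pausing a moment at each side, then let go. Leave the hammer, the block of punches, the brass shell and the straight bar where they lie.

Things in the scene. Friction and masses are not known exactly. Their poses are not given: they have to be found in the camera images.
- polisher: Grey bench polisher fixed to the table: base plate, switch pocket behind a guard plate, motor, wheel. Origin at table height right under the switch pivot; x points from the guard to the back of the machine (away from the robot at yaw 0), y towards the wheel, z up. The sizes of its parts below are in mm in this frame.
- guard_top (a point): Middle of the upper edge of the polisher's upright steel guard plate, at x = -47, y = 0, z = 110. The plate is 4 thick and spans y = -75 to 75. Behind it is the open-topped switch pocket: inside x = -45 to 40, y = -65 to 65; sides 80 high, back wall 70 high; a switch block 30 x 50, 30 high, in its middle.
- motor_top (a point): Middle of the top of the polisher's motor, at x = 15, y = 112, z = 140. The motor is a lying cylinder of radius 45 from y = 72 to 152; a spindle goes on from it to the wheel, whose centre is at x = 15, y = 205, z = 95.
- switch (a joint): Toggle switch, a steel bat 10 mm thick with a 15 mm ball end, pivot at z = 35 mm above the polisher's origin. Swings sideways: at 0 rad it leans 0.45 rad to the polisher's -y, away from the wheel (on); at its stop, 0.9, 0.45 rad to +y, towards the wheel (off). Stays where left; about 1 N at mid bat moves it. Starts at 0 to 0.12; counts as off above 0.75.
- switch_tip (a point): Centre of the switch's end, 60 mm from the pivot along the bat; moves with the bat.
- wheel_rock (a joint): Rocking of the wheel in its worn bearing, about the polisher's x through the wheel's centre: positive tips the wheel's top away from the motor (polisher +y), negative towards it. Stops at -0.12 and 0.12 rad (9 mm at the rim's top). Stays where left, moves with about 0.5 N, starts at -0.04 to 0.04. A rock counts past 0.07 rad either side, held about 0.2 s.
- wheel_top (a point): Top of the wheel's rim, midway across its thickness, 170 mm above the table when the wheel stands straight; does not turn when the wheel spins.
- wheel: Grey abrasive wheel, 150 mm in diameter, on the polisher's spindle: a rounded rim like a tyre, 22 thick, its middle 64 from the axle, around a disc 14 thick; steel hub 56 across and 28 thick. Origin at its centre, y along its axle. It also turns stiffly about the axle. Between it and the motor are 42 mm.
- rest: Steel rod rest fixed to the table: base plate 200 x 70 x 12 mm, on it posts at x = -70 and x = 75, each with a V notch open upwards (sides 40 degrees off vertical, 10 thick in x, mouth 39 wide, tops at z = 142). Origin at table height midway along the plate; a rod in the notches has its centre line at y = 0, z = 125.
- rod: Bent steel rod 8 mm thick, about 180 g, hanging in the rest, its origin above the rest's within 6 mm, x along the rest's x. Origin at the centre of its wooden grip (80 long in x, 16 wide in y, 20 high), near its balance. The rod runs along +x to x = 150, there bends straight down (-z) and ends 89 below the centre line; at x = -120 to -95 is a brass knob 18 thick.
- hammer: Small chasing hammer, about 260 long, lying flat. Bystander, leave alone.
- punch_block: Dark wooden block 70 x 100 x 35 with twelve upright steel punches, up to 82 high in all. Origin under its centre. Bystander, leave alone.
- shell: Brass shell relief, a low dome 90 across and 25 high with ribs. Origin under its centre. Bystander, leave alone.
- straight_punch: Straight square steel bar 140 x 12 x 12 lying flat, along its own x. Bystander, leave alone.

How it is judged:
By the outcome, as a careful person would: the job done as asked, in the order asked, and still so for the second after the job is handed in, with the robot touching nothing.
It also fails if it takes over 67 s, if anything falls off the work surface, if the arm or the gripper's body presses on something with over 40 N, if the wrist force passes 120 N, or if a joint passes its speed limit or range.

## Working session

There is one attempt and no reset: what is moved stays moved. The work goes in short steps, Python scripts to look and compute and a tool call to move; the robot and the scene stay as the last step left them, time stands still between calls to the robot, and variables do not carry over. Pictures are saved under pics/ and viewed, about 8 in all and at most 12, crops included, and the job is handed in when it is done.

Besides the shell and the picture viewer there is one more tool, called after "Emit:" by a JSON object that holds its "name" and its "arguments", one argument or row to a line. drive_tool: Moves the arm, as the interface text tells. Its arguments: {"type":"object","properties":{"moves":{"type":"array"},"grip_force":{"type":"number"}},"required":["moves"]}

```bash
ls; mkdir -p pics; cat > h.py <<'E'
import numpy as np, cv2
from scipy.spatial.transform import Rotation as R
from station import *
def cam(f):
    H,W=f["img"].shape[:2]; fl=H/2/np.tan(np.radians(f["fovy"])/2)
    Rm=cv2.Rodrigues(np.array(f["rvec"],float))[0]; t=np.array(f["tvec"],float).ravel()
    return fl,Rm,t
def cloud(f):
    fl,Rm,t=cam(f); z=f["range_z"]; v,u=np.mgrid[0:z.shape[0],0:z.shape[1]]
    P=np.stack([(u-f["cx"])/fl*z,(v-f["cy"])/fl*z,z],-1)
    P=(P-t)@Rm; P[z==0]=np.nan; return P
def proj(f,p):
    fl,Rm,t=cam(f); c=Rm@np.array(p)+t; return c[:2]/c[2]*fl+[f["cx"],f["cy"]]
def save(n,img,k=1):
    cv2.imwrite("pics/"+n,cv2.resize(img,None,fx=k,fy=k)[...,::-1])
E
python3 - <<'E'
from h import *
import pickle
s=get_state(); print(tcp_to_grasp,s)
for n in ["scene","side","wrist"]:
    f=grab_frame(n); pickle.dump(f,open(n+".pkl","wb")); save(n+"0.png",f["img"]); fl,Rm,t=cam(f); print(n,f["fovy"],-Rm.T@t,(f["range_z"]>0).mean())
E
```

```text
pics
0.1593 {'t': 0.0, 'q': array([-8.83896478e-01,  3.59385805e-01,  1.10568466e-02, -3.62268550e-04,
       -1.22409257e+00, -2.88100546e-01]), 'qd': array([-0.00024233, -0.00068635, -0.00172593,  0.00015209, -0.0004466 ,
       -0.00225793]), 'joint_efforts': array([ 7.97143207e-05, -5.82714200e+01,  2.93051541e+01,  6.99694142e+00,
        6.72103168e-03, -1.69092427e-04]), 'eef_pos': array([ 0.26203539, -0.62184972,  0.40372008]), 'ee_rot': array([-3.14145735e+00, -1.65499258e-03,  1.96947214e+00]), 'force': array([-0.47616153,  0.15194178,  0.26475639]), 'moment': array([-0.05575543,  0.01861863,  0.00363817]), 'width': 0.08786679843573325}
scene 44.18810844006423 [ 1.66741837 -0.51662645  0.97123875] 0.962078125
side 48.801637925134514 [-0.13055095 -0.97287928  0.85830199] 0.9906015625
wrist 64.3849716492883 [ 0.19501891 -0.65034169  0.38363123] 0.99584765625
```

```bash
python3 - <<'E'
import cv2,numpy as np
a=cv2.imread("pics/scene0.png");b=cv2.imread("pics/side0.png")
cv2.imwrite("pics/a.png",cv2.resize(a,(800,500)));cv2.imwrite("pics/b.png",cv2.resize(b,(800,500)))
E
```

```text
(no output)
```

View pics/scene0.png

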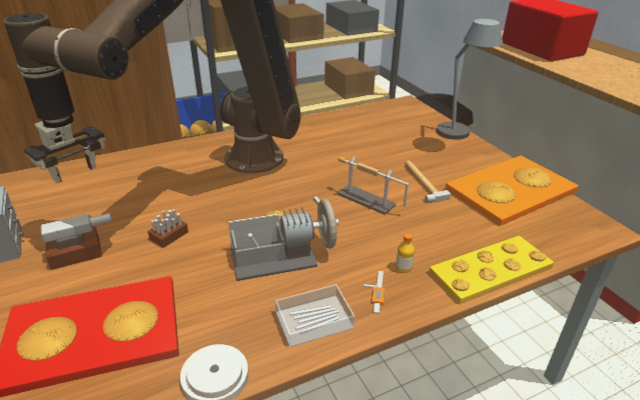

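View pics/side0.png

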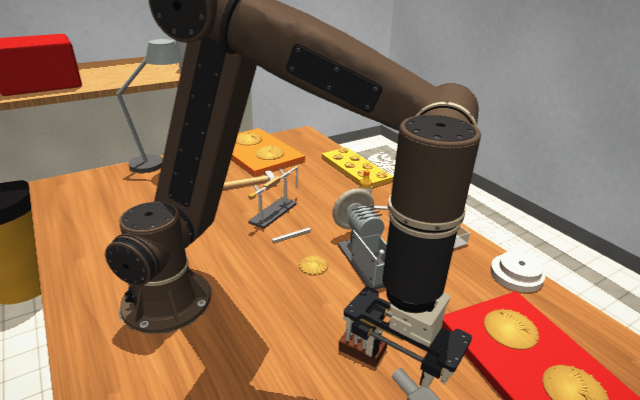

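The scene view shows the polisher at about (275,245), wheel at (327,222), and the rest with the rod at (370,185). The side view shows the rest at (272,205), the wheel at (352,210) and the shell at (313,265). Next I'll make a top-down height map.

```bash
python3 - <<'E'
from h import *
import pickle
x0,x1,y0,y1=0.2,0.9,-0.45,0.45; s=800
outs=[]
W=int((y1-y0)*s);H=int((x1-x0)*s)
hm=np.zeros((H,W));im=np.zeros((H,W,3),np.uint8)
for n in ["scene","side"]:
    f=pickle.load(open(n+".pkl","rb")); P=cloud(f).reshape(-1,3); c=f["img"].reshape(-1,3)
    t=P[(abs(P[:,2])<.03)&(P[:,0]>.3)&(P[:,0]<.8)&(abs(P[:,1])<.4)]; print(n,"table z",np.median(t[:,2]))
    m=(P[:,0]>x0)&(P[:,0]<x1)&(P[:,1]>y0)&(P[:,1]<y1)&(P[:,2]<.25)
    P=P[m];c=c[m]; o=np.argsort(P[:,2]);P=P[o];c=c[o]
    r=((x1-P[:,0])*s).astype(int).clip(0,H-1); q=((y1-P[:,1])*s).astype(int).clip(0,W-1)
    for dr in(0,1):
      for dq in (0,1):
        rr=(r+dr).clip(0,H-1);qq=(q+dq).clip(0,W-1)
        k=P[:,2]>=hm[rr,qq]-.002
        hm[rr[k],qq[k]]=P[k,2]
vis=cv2.applyColorMap((hm/.2*255).clip(0,255).astype(np.uint8),cv2.COLORMAP_JET)
for i in range(0,7): cv2.putText(vis,f"x{x1-i*.1:.1f}",(0,int(i*.1*s)+10),0,.4,(255,255,255))
for i in range(0,9): cv2.putText(vis,f"y{.4-i*.1:.1f}",(int((.05+i*.1)*s),H-4),0,.4,(255,255,255)); cv2.line(vis,(int((.05+i*.1)*s),0),(int((.05+i*.1)*s),H),(90,90,90))
cv2.imwrite("pics/top.png",vis); print(vis.shape)
E
```

```text
scene table z 0.0010934196435485456
side table z 0.0011647309845562092
(560, 720, 3)
```

View pics/top.png

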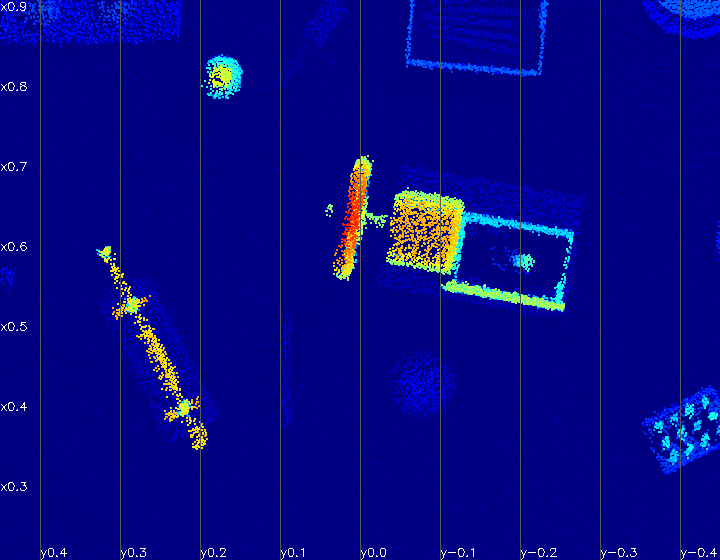

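The map shows the polisher (yaw about -10°), the wheel, and the rod with its knob at (0.36,0.20) and bend at (0.59,0.32). Next come precise fits.

```bash
cat > fit.py <<'E'
from h import *
import pickle
P=[];C=[];S=[]
for i,n in enumerate(["scene","side"]):
    f=pickle.load(open(n+".pkl","rb")); p=cloud(f).reshape(-1,3);P.append(p);C.append(f["img"].reshape(-1,3));S.append(np.full(len(p),i))
P=np.vstack(P);C=np.vstack(C);S=np.hstack(S)
def box(x0,x1,y0,y1,z0,z1,s=None):
    m=(P[:,0]>x0)&(P[:,0]<x1)&(P[:,1]>y0)&(P[:,1]<y1)&(P[:,2]>z0)&(P[:,2]<z1)
    if s is not None: m&=S==s
    return P[m]
def line(p):
    v=cv2.fitLine(p[:,:2].astype(np.float32),cv2.DIST_HUBER,0,.001,.001).ravel(); return v[:2],v[2:]
for s in (0,1,None):
    g=box(.5,.575,-.28,-.09,.09,.118,s); 
    if len(g)<10: print("guard",s,len(g));continue
    d,c=line(g); d=d*np.sign(d[1]); yaw=np.arctan2(-d[0],d[1]); t=(g[:,:2]-c)@d
    a,b=np.percentile(t,[1,99]); print("guard",s,len(g),"yaw",np.degrees(yaw),"len",b-a,"mid",c+d*(a+b)/2,"ztop",np.percentile(g[:,2],99))
    r=box(.33,.6,.18,.35,.112,.16,s); d,c=line(r); d=d*np.sign(d[0]); t=(r[:,:2]-c)@d; a,b=np.percentile(t,[.5,99.5])
    for _ in range(2):
        n=np.array([-d[1],d[0]]); k=abs((r[:,:2]-c)@n)<.012; d,c=line(r[k]); d=d*np.sign(d[0])
    t=(r[k][:,:2]-c)@d; a,b=np.percentile(t,[.5,99.5])
    print(" rod",len(r),"yaw",np.degrees(np.arctan2(d[1],d[0])),"len",b-a,"knob end",c+d*a,"bend end",c+d*b,"orig(+120,-154)",c+d*(a+.120),c+d*(b-.154),"z",np.percentile(r[k][:,2],[50,95,99]))
    w=box(.54,.73,-.03,.05,.10,.2,s); d,c=line(w); d=d*np.sign(d[0]);t=(w[:,:2]-c)@d;a,b=np.percentile(t,[.5,99.5]); print(" wheel yaw",np.degrees(np.arctan2(d[1],d[0])),"mid",c+d*(a+b)/2,"len",b-a)
    top=w[w[:,2]>.155]; print(" wheel top",len(top),np.median(top,0),"bot-ish",np.median(w[w[:,2]<.12],0))
    b_=box(.38,.56,.15,.35,.008,.017,s); rc=cv2.minAreaRect(b_[:,:2].astype(np.float32)); print(" rest plate",rc)
E
python3 fit.py
```

```text
guard 0 330 yaw -10.462351 len 0.14738012313082655 mid [ 0.53143289 -0.18123032] ztop 0.11336607644667482
 rod 367 yaw 27.473988 len 0.27044835428245945 knob end [0.34909046 0.19426007] bend end [0.58903776 0.3190303 ] orig(+120,-154) [0.45555691 0.24962157] [0.45240582 0.24798304] z [0.12836392 0.13697692 0.13816676]
 wheel yaw -6.647494 mid [0.63413416 0.00370702] len 0.13671150517571987
 wheel top 132 [0.64190858 0.00661564 0.16405961] bot-ish [ 0.63865188 -0.00311822  0.10857348]
 rest plate ((0.45099249482154846, 0.2645595967769623), (0.19647474586963654, 0.10268360376358032), 26.588640213012695)
guard 1 261 yaw -15.294697 len 0.16816354065364578 mid [ 0.5329257  -0.16944544] ztop 0.11699669159130827
 rod 296 yaw 26.882452 len 0.2723238716923233 knob end [0.34336478 0.1978786 ] bend end [0.58626026 0.32101299] orig(+120,-154) [0.4503971  0.25213799] [0.4489021  0.25138011] z [0.1292193  0.13685637 0.13781078]
 wheel yaw -9.982925 mid [0.62351017 0.00739896] len 0.14238701204794174
 wheel top 125 [0.62017174 0.00848623 0.16238797] bot-ish [0.60740536 0.00560103 0.11150856]
 rest plate ((0.4536052346229553, 0.2557521462440491), (0.1910388469696045, 0.07636219263076782), 27.339616775512695)
guard None 591 yaw -10.990898 len 0.16523451824323154 mid [ 0.53205597 -0.17162781] ztop 0.11532321226554548
 rod 663 yaw 27.011591 len 0.2727606470021109 knob end [0.34502921 0.1958391 ] bend end [0.58803567 0.31971901] orig(+120,-154) [0.45193897 0.25033959] [0.45083481 0.24977671] z [0.12870655 0.13699706 0.13820695]
 wheel yaw -10.086015 mid [0.62658942 0.00618626] len 0.1477500349007954
 wheel top 257 [0.63115633 0.00752729 0.16332935] bot-ish [0.62745243 0.00146942 0.11013332]
 rest plate ((0.45099249482154846, 0.2645595967769623), (0.19647474586963654, 0.10268360376358032), 26.588640213012695)
```

```bash
cat >> h.py <<'E'
def row(p,yaw_deg,tilt=None,grasp=True):
    """shift(mm)+rotvec(deg) in current tool frame so grasp point is at p, tool down, yaw"""
    s=get_state(); R0=R.from_euler('xyz',s["ee_rot"]); R1=R.from_euler('xyz',[np.pi,0,np.radians(yaw_deg)])
    if tilt is not None: R1=R.from_rotvec(tilt)*R1
    t=np.array(p,float)
    if grasp: t=t-R1.apply([0,0,tcp_to_grasp])
    return np.r_[R0.inv().apply(t-s["eef_pos"])*1000,(R0.inv()*R1).as_rotvec(degrees=True)].round(1).tolist()
def st():
    s=get_state(); R0=R.from_euler('xyz',s["ee_rot"]); print("t",round(s["t"],2),"grasp",(s["eef_pos"]+R0.apply([0,0,tcp_to_grasp])).round(4),"rot",np.degrees(s["ee_rot"]).round(2),"F",s["force"].round(2),"w",round(s["width"],4),"q",s["q"].round(2))
PY=-10.4; ORG=np.array([.5765,-.189,0])
def pol(x,y,z): return ORG+R.from_euler('z',PY,degrees=True).apply(np.array([x,y,z])/1000)
E
python3 - <<'E'
from h import *
print(row([.50,-.10,.25],100)); print(row([.451,.25,.25],117))
E
```

```text
[388.6, 421.9, -4.9, -0.0, -0.1, 12.8]
[730.2, 512.6, -4.5, -0.0, -0.1, -4.2]
```

Emit:
{"name": "drive_tool", "arguments": {
  "moves": [
    [389,422,-5,0,0,0,-0.2],
    [389,422,-5,0,0,0,-0.2],
    [389,422,-5,0,0,0,-0.2],
    [389,422,-5,0,0,0,-0.2],
    [389,422,-5,0,0,0,-0.2],
    [389,422,-5,0,0,0,-0.2],
    [389,422,-5,0,0,0,-0.2],
    [730,513,-5,0,0,-4,-0.2],
    [730,513,-5,0,0,-4,-0.2],
    [730,513,-5,0,0,-4,-0.2],
    [730,513,-5,0,0,-4,-0.2],
    [730,513,-5,0,0,-4,-0.2]
  ]
}}

```text
t: 1.65
eef_pos: [0.448, 0.0905, 0.4095]
ee_rot: [3.141, -0.0, 2.04]
force: [1.9, -0.4, -0.1]
width: 0.0524
```

```bash
python3 - <<'E'
from h import *
st(); print(row([.451,.25,.25],117))
E
```

```text
t 1.65 grasp [0.4481 0.0906 0.2502] rot [ 1.7996e+02 -1.0000e-02  1.1687e+02] F [ 1.91 -0.39 -0.06] w 0.0524 q [ 0.63 -0.01 -0.44  0.   -1.15 -1.73]
[140.9, 74.7, 0.3, 0.0, -0.0, -0.1]
```

Emit:
{"name": "drive_tool", "arguments": {
  "moves": [
    [141,75,0,0,0,0,-0.2],
    [141,75,0,0,0,0,-0.2],
    [141,75,0,0,0,0,-0.2],
    [141,75,0,0,0,0,-0.2],
    [141,75,0,0,0,0,-0.2]
  ]
}}

```text
t: 2.28
eef_pos: [0.4517, 0.248, 0.4089]
ee_rot: [-3.141, 0.0, 2.04]
force: [-0.4, 0.1, -0.1]
width: 0.0523
```

```bash
python3 - <<'E'
from h import *
import pickle
st(); 
for n in ["scene","wrist"]:
    f=grab_frame(n); pickle.dump(f,open(n+"1.pkl","wb"))
save("w1.png",f["img"])
E
```

```text
t 2.27 grasp [0.4515 0.2479 0.2496] rot [-1.7995e+02  1.0000e-02  1.1687e+02] F [-0.41  0.08 -0.13] w 0.0523 q [ 0.88  0.09 -0.33 -0.   -1.15 -1.99]
```

View pics/w1.png

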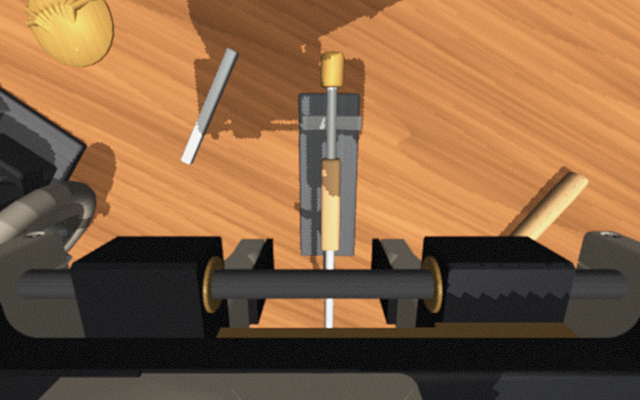

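The wrist view shows the knob at (333,70), the grip from (332,160) to (330,250), and the jaws straddling the rod line. I'll cast the rod's centreline from this view.

```bash
python3 - <<'E'
from h import *
import pickle
f=pickle.load(open("wrist1.pkl","rb"));fl,Rm,t=cam(f);c=-Rm.T@t
def ray(u,v,z):
    d=Rm.T@np.array([(u-f["cx"])/fl,(v-f["cy"])/fl,1]); return c+d*(z-c[2])/d[2]
P=cloud(f)
m=(P[...,2]>.108)&(P[...,2]<.15); m[225:]=False;m[:,:300]=False;m[:,365:]=False
for v in (65,75,100,170,190,210,225-1):
    u=np.where(m[v])[0]; print(v,u.min(),u.max(),ray(u.mean(),v,.125).round(4), np.nanmax(P[v,u,2]).round(4))
for v in (50,51,52,53,54,86,87,88,89,90,156,157,158,159,160,161): 
    u=np.where(m[v])[0]; print(v,len(u),f["img"][v,332])
g=P[m]; g=g[g[:,2]>.115]
rr=P[160:224,322:342].reshape(-1,3); rr=rr[rr[:,2]>.12]; print(np.median(rr[:,2]),np.percentile(rr[:,2],95))
for v in (52,87.5,159): print(v,ray(332,v,.125))
E
```

```text
65 321 343 [0.3501 0.2045 0.125 ] 0.1347
75 321 343 [0.3564 0.2078 0.125 ] 0.1344
100 327 336 [0.373  0.2159 0.125 ] 0.1294
170 322 340 [0.4227 0.2411 0.125 ] 0.136
190 322 340 [0.438 0.249 0.125] 0.1356
210 322 340 [0.4538 0.2572 0.125 ] 0.1356
224 322 339 [0.4654 0.2627 0.125 ] 0.1362
50 0 [195 129  78]
51 0 [164 114  61]
52 13 [152 113  56]
53 19 [162 123  60]
54 22 [182 147  73]
86 21 [165 137  97]
87 19 [189 184 181]
88 12 [231 234 238]
89 10 [221 225 228]
90 10 [192 198 197]
156 9 [176 176 173]
157 11 [169 172 167]
158 16 [152 152 143]
159 17 [115  99  82]
160 18 [132 102  64]
161 19 [155 121  79]
0.13451614355153155 0.135738636003269
52 [0.34192686 0.20030427 0.125     ]
87.5 [0.36452227 0.21198834 0.125     ]
159 [0.41414815 0.23764985 0.125     ]
```

```bash
python3 - <<'E'
from h import *
print(row([.4498,.2535,.125],116.9))
E
```

```text
[6.3, 1.0, 125.0, -0.0, -0.0, -0.1]
```

Emit:
{"name": "drive_tool", "arguments": {
  "moves": [
    [6,1,50,0,0,0,-0.2],
    [6,1,90,0,0,0,-0.2],
    [6,1,125,0,0,0,-0.2],
    [6,1,125,0,0,0,-0.2],
    [6,1,125,0,0,0,0.3],
    [6,1,125,0,0,0,0.6],
    [6,1,125,0,0,0,1],
    [6,1,125,0,0,0,1],
    [6,1,125,0,0,0,1]
  ],
  "grip_force": 50
}}

```text
t: 3.5
eef_pos: [0.4501, 0.2543, 0.2847]
ee_rot: [3.141, -0.0, 2.039]
force: [-2.0, -0.1, 4.6]
width: 0.0155
```

```bash
python3 - <<'E'
from h import *
st()
E
```

```text
t 3.5 grasp [0.4501 0.2544 0.1254] rot [ 1.7996e+02 -2.0000e-02  1.1685e+02] F [-2.02 -0.12  4.6 ] w 0.0155 q [ 0.89  0.21 -0.49 -0.   -0.86 -2.  ]
```

```bash
python3 - <<'E'
from h import *
print(pol(-150,-48,300),row(pol(-150,-48,300),79.6)); print(row([.46,.05,.3],98))
E
```

```text
[ 0.42029936 -0.20913356  0.3       ] [-399.9, -235.7, -174.9, 0.0, -0.0, 37.2]
[-186.7, -83.3, -174.7, 0.0, -0.0, 18.8]
```

Emit:
{"name": "drive_tool", "arguments": {
  "moves": [
    [0,0,-20,0,0,0,1],
    [0,0,-60,0,0,0,1],
    [0,0,-120,0,0,0,1],
    [0,0,-175,0,0,0,1],
    [0,0,-175,0,0,0,1]
  ]
}}

```text
t: 4.12
eef_pos: [0.4506, 0.2544, 0.4638]
ee_rot: [3.134, -0.002, 2.04]
force: [-0.3, 0.1, -3.1]
width: 0.0155
```

Emit:
{"name": "drive_tool", "arguments": {
  "moves": [
    [-50,-22,0,0,0,5,1],
    [-100,-45,0,0,0,10,1],
    [-143,-64,0,0,0,14,1],
    [-187,-83,0,0,0,19,1],
    [-230,-114,0,0,0,23,1],
    [-273,-144,0,0,0,27,1],
    [-315,-175,0,0,0,31,1],
    [-358,-205,0,0,0,35,1],
    [-400,-236,0,0,0,37,1],
    [-400,-236,0,0,0,37,1],
    [-400,-236,0,0,0,37,1]
  ]
}}

```text
t: 5.5
eef_pos: [0.4198, -0.2095, 0.4582]
ee_rot: [-3.14, -0.0, 1.392]
force: [0.2, -0.9, -1.9]
width: 0.0158
```

```bash
python3 - <<'E'
from h import *
import pickle
st()
for n in ["scene","side","wrist"]:
    f=grab_frame(n); pickle.dump(f,open(n+"2.pkl","wb")); 
    if n=="scene":
        print(proj(f,pol(0,-48,211)),proj(f,pol(0,0,0))); save("s2.png",f["img"][100:320,150:420],2.9)
E
```

```text
t 5.5 grasp [ 0.4195 -0.2094  0.2989] rot [-1.7989e+02 -2.0000e-02  7.9780e+01] F [ 0.21 -0.9  -1.87] w 0.0158 q [-0.04 -0.02 -0.33 -0.   -1.26 -1.71]
[235.97051166 200.33624796] [258.23130084 256.26875833]
```

View pics/s2.png

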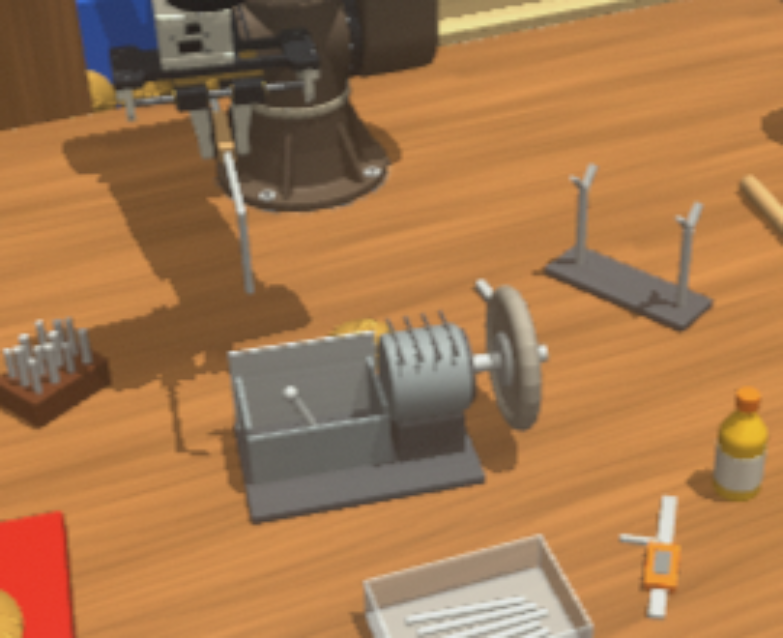

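The crop shows the leg end at full-frame (235.5,200) against a predicted (236,200.3), and the switch ball at (250.3,235.2), leaning away from the wheel.

```bash
python3 - <<'E'
from h import *
import pickle
f=pickle.load(open("scene2.pkl","rb"));g=pickle.load(open("side2.pkl","rb"))
for a in (.45,.4,.33): print(a,"tip scene",proj(f,pol(0,-60*np.sin(a),35+60*np.cos(a))))
P=cloud(f); b=P[232:239,247:254].reshape(-1,3); print("ball",np.median(b[(b[:,2]>.07)],0), pol(0,-26,89))
l=P[150:205,225:240].reshape(-1,3); l=l[(l[:,2]>.205)&(l[:,2]<.28)&(l[:,0]>.5)]; print("leg",len(l),np.median(l,0),l.min(0),"exp",pol(0,-48,250))
P=cloud(g).reshape(-1,3); l=P[(P[:,0]>.54)&(P[:,0]<.6)&(P[:,1]>-.27)&(P[:,1]<-.2)&(P[:,2]>.15)&(P[:,2]<.28)]; print("leg side",len(l),np.median(l,0) if len(l) else 0, l.min(0) if len(l) else 0)
for s in (pol(-47,-75,110),pol(-47,75,110),pol(42,-65,75)): print(proj(f,s))
E
```

```text
0.45 tip scene [247.3078747  234.22080858]
0.4 tip scene [248.2213834  233.73260636]
0.33 tip scene [249.53972034 233.10746991]
ball [ 0.57505716 -0.20871683  0.08474255] [ 0.5718065  -0.21457286  0.089     ]
leg 63 [ 0.56921916 -0.23854148  0.24670719] [ 0.56363243 -0.24326485  0.21364914] exp [ 0.56783508 -0.23621143  0.25      ]
leg side 64 [ 0.56486978 -0.23578011  0.2501549 ] [ 0.55954628 -0.24141956  0.21400253]
[227.66948852 221.51874251]
[278.31217248 213.84255713]
[236.06526138 249.30281814]
```

Emit:
{"name": "drive_tool", "arguments": {
  "moves": [
    [0,0,50,0,0,0,1],
    [0,0,90,0,0,0,1],
    [0,0,120,0,0,0,1],
    [0,0,140,0,0,0,1],
    [0,0,151,0,0,0,1],
    [0,0,151,0,0,0,1],
    [0,0,151,0,0,0,1]
  ]
}}

```text
t: 6.52
eef_pos: [0.4207, -0.2092, 0.3091]
ee_rot: [3.14, 0.0, 1.394]
force: [0.6, 0.2, -1.7]
width: 0.0158
```

```bash
python3 - <<'E'
from h import *
st(); f=grab_frame("scene"); save("s3.png",f["img"][190:290,210:350],5)
for y in (0,2,6,10,14): print(y,row(pol(-150,y,148),79.6), proj(f,pol(0,26,89)))
E
```

```text
t 6.53 grasp [ 0.4209 -0.2093  0.1498] rot [179.92   0.    79.9 ] F [ 0.65  0.23 -1.66] w 0.0158 q [-0.04  0.11 -0.56  0.   -0.9  -1.71]
0 [48.1, -0.1, 1.9, 0.1, -0.0, 0.3] [265.19125618 231.39135324]
2 [50.1, -0.1, 1.9, 0.1, -0.0, 0.3] [265.19125618 231.39135324]
6 [54.1, -0.1, 1.9, 0.1, -0.0, 0.3] [265.19125618 231.39135324]
10 [58.1, -0.1, 1.9, 0.1, -0.0, 0.3] [265.19125618 231.39135324]
14 [62.1, -0.0, 1.9, 0.1, -0.0, 0.3] [265.19125618 231.39135324]
```

View pics/s3.png

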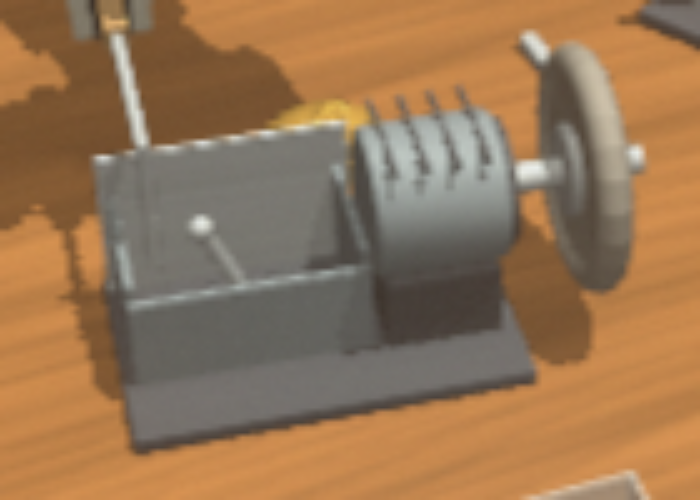

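The leg is in the pocket, near crop (148,240), between the left wall and the ball at (200,224). Now I'll push towards the wheel.

Emit:
{"name": "drive_tool", "arguments": {
  "moves": [
    [8,0,2,0,0,0,1],
    [16,0,2,0,0,0,1],
    [24,0,2,0,0,0,1],
    [32,0,2,0,0,0,1],
    [40,0,2,0,0,0,1],
    [46,0,2,0,0,0,1],
    [50,0,2,0,0,0,1],
    [52,0,2,0,0,0,1],
    [52,0,2,0,0,0,1]
  ]
}}

```text
t: 7.7
eef_pos: [0.4293, -0.1581, 0.3062]
ee_rot: [-3.141, -0.0, 1.394]
force: [-0.1, -1.7, -1.7]
width: 0.0157
```

```bash
python3 - <<'E'
from h import *
s=get_state();print(s["moment"]);st(); f=grab_frame("scene"); save("s4.png",f["img"][190:290,210:350],5)
P=cloud(f); b=P[222:240,238:280]; m=(b[...,2]>.08)&(b[...,2]<.105)&(f["img"][222:240,238:280].min(-1)>165); v,u=np.where(m); print(u.mean()+238,v.mean()+222,len(u))
E
```

```text
[-0.3716596  -0.03577875 -0.14470125]
t 7.7 grasp [ 0.4293 -0.1581  0.1469] rot [-179.99   -0.     79.86] F [-0.13 -1.67 -1.66] w 0.0157 q [ 0.08  0.09 -0.59 -0.   -0.89 -1.83]
264.0 232.0 9
```

View pics/s4.png

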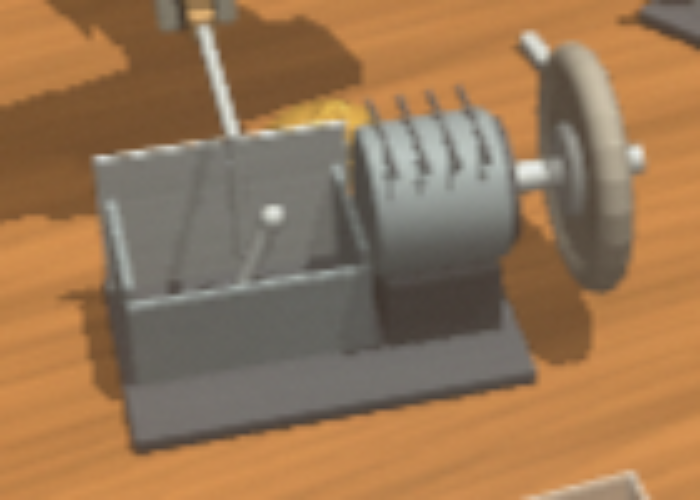

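The ball is now at crop (272,214), nearly at the stop. I'll push a little more until the force rises.

Emit:
{"name": "drive_tool", "arguments": {
  "moves": [
    [2,0,0,0,0,0,1],
    [4,0,0,0,0,0,1],
    [4,0,0,0,0,0,1]
  ]
}}

```text
t: 8.12
eef_pos: [0.4298, -0.1544, 0.3062]
ee_rot: [-3.141, 0.0, 1.393]
force: [-0.6, -4.1, -1.5]
width: 0.0155
```

Emit:
{"name": "drive_tool", "arguments": {
  "moves": [
    [2,0,0,0,0,0,1],
    [4,0,0,0,0,0,1],
    [4,0,0,0,0,0,1]
  ]
}}

```text
t: 8.5
eef_pos: [0.4306, -0.1506, 0.3063]
ee_rot: [-3.141, 0.001, 1.393]
force: [-2.0, -6.1, -1.1]
width: 0.0154
```

```bash
python3 - <<'E'
from h import *
s=get_state();print(s["moment"]);st(); f=grab_frame("scene")
P=cloud(f); b=P[222:240,238:280]; m=(b[...,2]>.08)&(b[...,2]<.105)&(f["img"][222:240,238:280].min(-1)>165); v,u=np.where(m); print(u.mean()+238,v.mean()+222,len(u))
cv2.imwrite("pics/s5.png",cv2.resize(f["img"][190:290,210:350],None,fx=5,fy=5)[...,::-1])
E
```

```text
[-2.82297007  0.32369927 -0.96284434]
t 8.5 grasp [ 0.4305 -0.1507  0.147 ] rot [-1.7998e+02  4.0000e-02  7.9810e+01] F [-1.95 -6.12 -1.11] w 0.0154 q [ 0.1   0.09 -0.59  0.   -0.89 -1.85]
264.875 232.125 8
```

Emit:
{"name": "drive_tool", "arguments": {
  "moves": [
    [-8,0,0,0,0,0,1],
    [-14,0,0,0,0,0,1],
    [-14,0,-30,0,0,0,1],
    [-14,0,-80,0,0,0,1],
    [-14,0,-130,0,0,0,1],
    [-14,0,-156,0,0,0,1],
    [-14,0,-156,0,0,0,1],
    [-14,0,-156,0,0,0,1]
  ]
}}

```text
t: 9.55
eef_pos: [0.428, -0.164, 0.4612]
ee_rot: [-3.14, -0.001, 1.394]
force: [0.0, -0.3, -1.9]
width: 0.0155
```

```bash
cat > rodfit.py <<'E'
from h import *
import pickle
s=get_state(); R0=R.from_euler('xyz',s["ee_rot"]); G=s["eef_pos"]+R0.apply([0,0,tcp_to_grasp]); st()
yaw=s["ee_rot"][2]-np.pi/2; RY=R.from_euler('z',-yaw)
for n in ["scene","side","wrist"]:
    f=grab_frame(n); pickle.dump(f,open(n+"3.pkl","wb")); Q=RY.apply(cloud(f).reshape(-1,3)-G)*1000
    l=Q[(abs(Q[:,0]-150)<25)&(abs(Q[:,1])<30)&(Q[:,2]<-10)&(Q[:,2]>-95)]
    if len(l)>10:
        k=np.polyfit(l[:,2],l[:,:2],1); print(n,"leg",len(l),"xy at z=-45",np.polyval(k[:,0],-45).round(1),np.polyval(k[:,1],-45).round(1),"slope dx,dy/dz",k[0].round(3),"zmin",l[:,2].min().round(1))
    r=Q[(Q[:,0]>50)&(Q[:,0]<145)&(abs(Q[:,1])<20)&(abs(Q[:,2])<20)]
    if len(r)>10:
        k=np.polyfit(r[:,0],r[:,1:],1); print(n,"fwd",len(r),"slope dy,dz/dx",k[0].round(3),"y,z at100",(k[0]*100+k[1]).round(1))
    r=Q[(Q[:,0]<-50)&(Q[:,0]>-135)&(abs(Q[:,1])<20)&(abs(Q[:,2])<25)]
    if len(r)>10:
        k=np.polyfit(r[:,0],r[:,1:],1); print(n,"back",len(r),"slope",k[0].round(3),"y,z at-100",(-k[0]*100+k[1]).round(1),"xmin",np.percentile(r[:,0],1).round(1))
E
python3 rodfit.py; python3 - <<'E'
from h import *
import pickle
f=pickle.load(open("scene3.pkl","rb"));P=cloud(f); b=P[222:240,238:280]; m=(b[...,2]>.08)&(b[...,2]<.105)&(f["img"][222:240,238:280].min(-1)>165); v,u=np.where(m); print(u.mean()+238,v.mean()+222,len(u))
print(row([.46,.05,.3],98),row([.4498,.2535,.3],117)) 
E
```

```text
t 9.55 grasp [ 0.4278 -0.1639  0.3019] rot [-1.7994e+02 -4.0000e-02  7.9850e+01] F [ 0.01 -0.27 -1.89] w 0.0155 q [ 0.07 -0.04 -0.35 -0.   -1.27 -1.81]
scene leg 73 xy at z=-45 152.2 -2.3 slope dx,dy/dz [ 0.009 -0.012] zmin -87.7
scene fwd 50 slope dy,dz/dx [-0.007 -0.006] y,z at100 [-2.2  2.8]
scene back 13 slope [-0.108 -0.064] y,z at-100 [2.6 6.2] xmin -117.1
side leg 72 xy at z=-45 147.9 -0.4 slope dx,dy/dz [0.011 0.007] zmin -85.3
side fwd 63 slope dy,dz/dx [-0.004 -0.025] y,z at100 [-0.3  1.1]
side back 130 slope [ 0.053 -0.035] y,z at-100 [-2.4  3. ] xmin -120.4
wrist back 4705 slope [-0.003 -0.088] y,z at-100 [0.  5.2] xmin -113.6
264.6666666666667 232.11111111111111 9
[216.3, -6.3, 1.7, -0.1, -0.0, -18.1] [414.9, -52.2, 1.8, -0.1, -0.0, -37.1]
```

Emit:
{"name": "drive_tool", "arguments": {
  "moves": [
    [54,-1,2,0,0,-5,1],
    [108,-3,2,0,0,-9,1],
    [162,-5,2,0,0,-14,1],
    [216,-6,2,0,0,-18,1],
    [265,-18,2,0,0,-24,1],
    [315,-29,2,0,0,-29,1],
    [365,-41,2,0,0,-34,1],
    [415,-52,2,0,0,-37,1],
    [415,-52,2,0,0,-37,1],
    [415,-52,2,0,0,-37,1],
    [415,-52,2,0,0,-37,1]
  ]
}}

```text
t: 11.08
eef_pos: [0.4503, 0.2527, 0.46]
ee_rot: [-3.141, 0.0, 2.038]
force: [-0.6, -0.3, -1.9]
width: 0.0156
```

```bash
python3 rodfit.py; python3 -c "
from h import *
print(row([.4501,.2542,.1265],116.85))"
```

```text
t 11.07 grasp [0.4502 0.2526 0.3007] rot [-1.7997e+02  1.0000e-02  1.1679e+02] F [-0.61 -0.25 -1.86] w 0.0156 q [ 0.89  0.06 -0.24  0.   -1.27 -2.  ]
scene leg 58 xy at z=-45 149.9 -4.5 slope dx,dy/dz [-0.004  0.019] zmin -86.9
scene fwd 75 slope dy,dz/dx [ 0.006 -0.008] y,z at100 [-4.2  1.2]
scene back 50 slope [ 0.017 -0.065] y,z at-100 [-5.5  1.5] xmin -119.2
side leg 39 xy at z=-45 146.8 0.0 slope dx,dy/dz [0.022 0.013] zmin -86.6
side back 70 slope [0.008 0.008] y,z at-100 [-1.6  2.9] xmin -121.4
wrist back 4694 slope [-0.002 -0.085] y,z at-100 [0.2 5.6] xmin -113.5
[1.4, 0.4, 174.6, 0.0, -0.0, -0.1]
```

Emit:
{"name": "drive_tool", "arguments": {
  "moves": [
    [1,0,60,0,0,0,1],
    [1,0,110,0,0,0,1],
    [1,0,145,0,0,0,1],
    [1,0,162,0,0,0,1],
    [1,0,170,0,0,0,1],
    [1,0,174,0,0,0,1],
    [1,0,174,0,0,0,1],
    [1,0,174,0,0,0,1]
  ]
}}

```text
t: 12.22
eef_pos: [0.45, 0.2546, 0.287]
ee_rot: [3.14, -0.0, 2.039]
force: [0.8, 0.9, -2.3]
width: 0.0153
```

```bash
python3 rodfit.py; python3 - <<'E'
from h import *
import pickle
f=pickle.load(open("scene3.pkl","rb")); save("s6.png",f["img"][140:230,310:430],6)
E
```

```text
t 12.22 grasp [0.4501 0.2548 0.1277] rot [ 1.7992e+02 -3.0000e-02  1.1685e+02] F [ 0.83  0.92 -2.27] w 0.0153 q [ 0.9   0.21 -0.49  0.   -0.87 -2.  ]
scene leg 50 xy at z=-45 150.0 -4.9 slope dx,dy/dz [0.004 0.007] zmin -86.1
scene fwd 100 slope dy,dz/dx [-0.077  0.012] y,z at100 [-3.4  1.5]
scene back 41 slope [-0.005 -0.482] y,z at-100 [-7.4 -0.5] xmin -118.5
side leg 27 xy at z=-45 147.8 -0.1 slope dx,dy/dz [-0.019 -0.024] zmin -85.0
side back 100 slope [ 0.054 -0.071] y,z at-100 [-0.8  2.4] xmin -121.2
wrist back 6857 slope [-0.004 -0.036] y,z at-100 [0.2 5.3] xmin -113.5
```

View pics/s6.png

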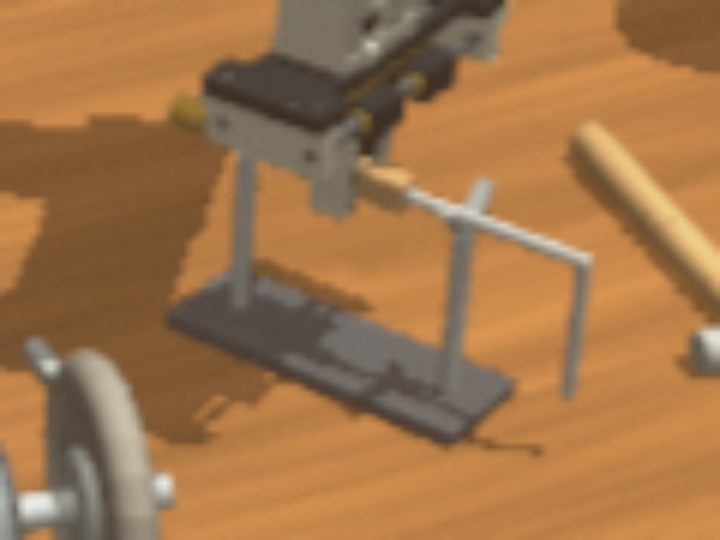

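The rod sits over the notches with the far post's V around it at crop (465,210). I'll ease down, then release.

Emit:
{"name": "drive_tool", "arguments": {
  "moves": [
    [0,0,2,0,0,0,1],
    [0,0,2,0,0,0,1],
    [0,0,2,0,0,0,0.55],
    [0,0,2,0,0,0,0.3],
    [0,0,2,0,0,0,-0.1],
    [0,0,2,0,0,0,-0.2],
    [0,0,2,0,0,0,-0.2],
    [0,0,-20,0,0,0,-0.2],
    [0,0,-70,0,0,0,-0.2],
    [0,0,-125,0,0,0,-0.2],
    [0,0,-125,0,0,0,-0.2]
  ],
  "grip_force": 20
}}

```text
t: 13.75
eef_pos: [0.4506, 0.255, 0.4161]
ee_rot: [3.133, -0.002, 2.04]
force: [-0.2, -0.1, -0.7]
width: 0.0528
```

```bash
python3 - <<'E'
from h import *
import pickle
st()
for n in ["scene","side"]:
    f=grab_frame(n); pickle.dump(f,open(n+".pkl","wb")); 
    if n=="scene": save("s7.png",f["img"][140:260,215:430],3.7)
E
python3 fit.py; python3 - <<'E'
from h import *
w=pol(15,205,95);print(w,row([.5,.13,.25],98),row([w[0],w[1],.25],79.6))
E
```

```text
t 13.75 grasp [0.4515 0.256  0.2568] rot [ 1.7953e+02 -1.3000e-01  1.1688e+02] F [-0.19 -0.12 -0.68] w 0.0528 q [ 0.9   0.09 -0.32  0.   -1.16 -2.  ]
guard 0 326 yaw -10.329176 len 0.14743684607230964 mid [ 0.53124772 -0.1811751 ] ztop 0.11389262585572402
 rod 363 yaw 27.110441 len 0.2713779868499161 knob end [0.34819351 0.19539769] bend end [0.58975513 0.31906659] orig(+120,-154) [0.45500908 0.25008255] [0.45267515 0.24888768] z [0.12752942 0.13609062 0.13752139]
 wheel yaw -6.285737 mid [0.63401499 0.00312698] len 0.13743388580586346
 wheel top 132 [0.64120778 0.00658493 0.16373032] bot-ish [ 0.63931756 -0.00372213  0.10690081]
 rest plate ((0.4623821973800659, 0.23972409963607788), (0.19354471564292908, 0.10675526410341263), 25.275400161743164)
guard 1 257 yaw -13.866066 len 0.166699203799258 mid [ 0.53126281 -0.16885871] ztop 0.11657101903254256
 rod 293 yaw 26.454441 len 0.2703180676711835 knob end [0.34315856 0.19851591] bend end [0.58517132 0.31893885] orig(+120,-154) [0.45059323 0.25197424] [0.44729683 0.25033399] z [0.12854756 0.1366957  0.13781401]
 wheel yaw -11.235502 mid
[... 280 characters left out ...]
-12.290738 len 0.16530777348434145 mid [ 0.53217581 -0.17115913] ztop 0.11506938987384235
 rod 656 yaw 26.571815 len 0.27384005566023845 knob end [0.34420298 0.19697685] bend end [0.58911851 0.31947076] orig(+120,-154) [0.45152791 0.25065515] [0.45138486 0.2505836 ] z [0.12822857 0.13653905 0.13781382]
 wheel yaw -10.030894 mid [0.62734026 0.00636401] len 0.14830207149977367
 wheel top 254 [0.63189605 0.00794457 0.16297584] bot-ish [0.62660376 0.00137665 0.10995021]
 rest plate ((0.4613654911518097, 0.25632819533348083), (0.18593843281269073, 0.11413346976041794), 13.054402351379395)
[0.62826    0.00992436 0.095     ] [-133.7, -11.1, 2.3, 0.1, -0.1, 18.8] [-298.8, 49.1, 2.2, 0.0, -0.1, 37.2]
```

View pics/s7.png

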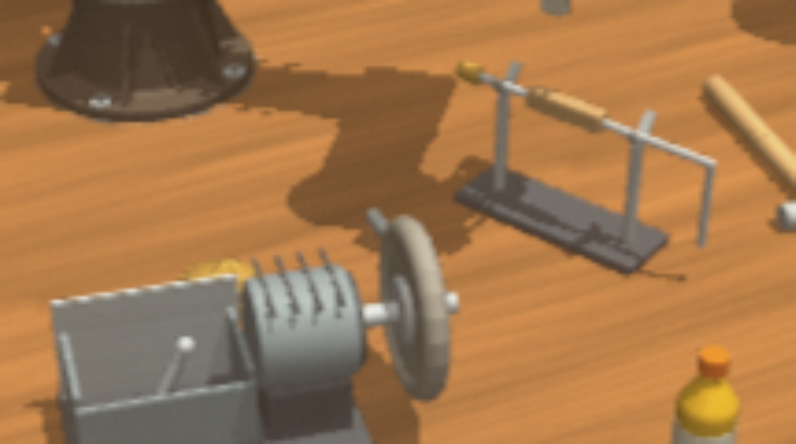

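The rod hangs in both notches, at crop (510,85) and (640,130). The switch ball stays towards the wheel at (186,344). Now to the wheel.

Emit:
{"name": "drive_tool", "arguments": {
  "moves": [
    [-50,8,0,0,0,6,0],
    [-100,16,0,0,0,12,0],
    [-150,24,0,0,0,18,0],
    [-200,33,0,0,0,24,0],
    [-250,41,0,0,0,30,0],
    [-299,49,2,0,0,37,0],
    [-299,49,2,0,0,37,0],
    [-299,49,2,0,0,37,0],
    [-299,49,2,0,0,37,0]
  ]
}}

```text
t: 14.98
eef_pos: [0.6281, 0.0106, 0.4089]
ee_rot: [-3.141, 0.0, 1.395]
force: [-0.2, -0.8, 1.2]
width: 0.0436
```

```bash
python3 - <<'E'
from h import *
import pickle
st(); f=grab_frame("wrist"); pickle.dump(f,open("w4.pkl","wb")); save("w4.png",f["img"])
P=cloud(f); Q=R.from_euler('z',-PY,degrees=True).apply(P.reshape(-1,3)-pol(0,0,0))*1000
m=(Q[:,2]>60)&(abs(Q[:,0]-15)<90)&(abs(Q[:,1]-205)<35)&(Q[:,2]<185)
w=Q[m]; print(len(w))
for x in range(-65,100,10):
    k=w[abs(w[:,0]-x)<5]
    if len(k)>20:
        t=k[k[:,2]>np.percentile(k[:,2],90)]; top=np.percentile(k[:,2],98); u=k[k[:,2]>top-12]; print(x,len(k),"top",top.round(1),"y",np.percentile(u[:,1],[2,98]).round(1),"ridge y",np.median(t[:,1]).round(1))
E
```

```text
t 14.97 grasp [0.628  0.0106 0.2496] rot [-1.7996e+02  1.0000e-02  7.9930e+01] F [-0.18 -0.77  1.21] w 0.0436 q [ 0.33  0.28 -0.09 -0.   -1.2  -2.07]
5252
-55 279 top 133.3 y [199.7 215.2] ridge y 207.2
-45 379 top 146.3 y [198.7 216.5] ridge y 208.3
-35 415 top 154.8 y [198.1 217.8] ridge y 208.2
-25 429 top 161.5 y [198.2 217.7] ridge y 208.6
-15 441 top 165.4 y [198.3 218.4] ridge y 208.6
-5 462 top 168.4 y [197.7 218.9] ridge y 209.4
5 757 top 169.5 y [197.7 218.5] ridge y 208.8
15 819 top 170.1 y [197.7 218.7] ridge y 208.9
25 438 top 169.1 y [197.6 219. ] ridge y 209.0
35 292 top 167.7 y [198.4 218.6] ridge y 209.1
45 256 top 164.0 y [198.3 218.8] ridge y 208.9
55 180 top 159.4 y [198.5 217.8] ridge y 209.0
65 86 top 152.4 y [198.4 217.8] ridge y 208.0
```

View pics/w4.png

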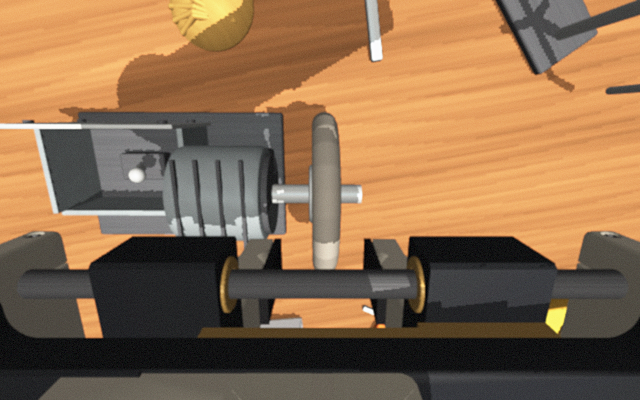

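The wrist view shows the rim at column 325, between the jaws (inner edges near 262 and 378), with the motor clear to the left.

```bash
python3 -c "
from h import *
print(row(pol(15,207.5,160),79.6))"
```

```text
[1.8, 0.3, 89.9, -0.0, -0.0, 0.3]
```

Emit:
{"name": "drive_tool", "arguments": {
  "moves": [
    [2,0,40,0,0,0,0],
    [2,0,70,0,0,0,0],
    [2,0,90,0,0,0,0],
    [2,0,90,0,0,0,0],
    [2,0,90,0,0,0,0],
    [2,0,90,0,0,0,0.3],
    [2,0,90,0,0,0,0.6],
    [2,0,90,0,0,0,0.8],
    [2,0,90,0,0,0,0.8],
    [2,0,90,0,0,0,0.8]
  ],
  "grip_force": 12
}}

```text
t: 16.27
eef_pos: [0.629, 0.0118, 0.3198]
ee_rot: [3.141, -0.0, 1.394]
force: [-1.2, 0.9, 5.0]
width: 0.0214
```

```bash
cat > arc.py <<'E'
from h import *
s=get_state(); st(); R0=R.from_euler('xyz',s["ee_rot"]); ax=R.from_euler('z',PY,degrees=True).apply([1,0,0])
G=s["eef_pos"]+R0.apply([0,0,tcp_to_grasp]); c=pol(15,205,95); 
print("rel pol",R.from_euler('z',-PY,degrees=True).apply(G-ORG)*1000)
y0=(R.from_euler('z',-PY,degrees=True).apply(G-ORG)*1000)[1]; print("wheel angle est if 205 centre",(y0-205)/65)
for a in (-.2,-.15,-.1,-.05,.05,.1,.15,.2):
    T=R.from_rotvec(-a*ax); p=c+T.apply(s["eef_pos"]-c); print(a,R0.inv().apply(p-s["eef_pos"]).__mul__(1000).round(1),(R0.inv()*T*R0).as_rotvec(degrees=True).round(1))
E
python3 arc.py
```

```text
t 16.27 grasp [0.6292 0.0118 0.1605] rot [ 1.7995e+02 -1.0000e-02  7.9860e+01] F [-1.2   0.85  5.01] w 0.0214 q [ 0.33  0.35 -0.21  0.   -1.01 -2.08]
rel pol [ 15.55890558 207.05171023 160.46496107]
wheel angle est if 205 centre 0.0315647727499114
-0.2 [-44.7  -0.2   4.1] [-0.1 11.5  0. ]
-0.15 [-33.6  -0.2   2.2] [-0.   8.6  0. ]
-0.1 [-22.4  -0.1   0.9] [-0.   5.7  0. ]
-0.05 [-11.2  -0.1   0.2] [-0.   2.9  0. ]
0.05 [11.2  0.   0.4] [ 0.  -2.9 -0. ]
0.1 [22.4  0.1  1.3] [ 0.  -5.7 -0. ]
0.15 [33.6  0.1  2.8] [ 0.  -8.6 -0. ]
0.2 [44.6  0.2  4.9] [  0.1 -11.5  -0. ]
```

Emit:
{"name": "drive_tool", "arguments": {
  "moves": [
    [6,0,0,0,-1.5,0,0.8],
    [11,0,0,0,-2.9,0,0.8],
    [17,0,1,0,-4.3,0,0.8],
    [20,0,1,0,-5.1,0,0.8],
    [20,0,1,0,-5.1,0,0.8],
    [20,0,1,0,-5.1,0,0.8],
    [20,0,1,0,-5.1,0,0.8]
  ]
}}

```text
t: 17.15
eef_pos: [0.6328, 0.032, 0.3188]
ee_rot: [3.14, 0.09, 1.395]
force: [0.3, 0.5, 5.7]
width: 0.0217
```

```bash
cat > wt.py <<'E'
from h import *
st()
f=grab_frame("scene"); Q=R.from_euler('z',-PY,degrees=True).apply(cloud(f).reshape(-1,3)-ORG)*1000
w=Q[(abs(Q[:,0]-15)<85)&(abs(Q[:,1]-205)<30)&(Q[:,2]>25)&(Q[:,2]<150)&(np.hypot(Q[:,0]-15,Q[:,2]-95)>50)&(np.hypot(Q[:,0]-15,Q[:,2]-95)<70)&(Q[:,0]>15)]
k=np.polyfit(w[:,2]-95,w[:,1],1); print("scene rim",len(w),"tilt",k.round(3))
E
python3 wt.py
```

```text
t 17.15 grasp [0.6305 0.0178 0.1601] rot [179.93   5.17  79.9 ] F [0.3  0.51 5.74] w 0.0217 q [ 0.38  0.36 -0.23  0.09 -1.03 -2.18]
scene rim 146 tilt [1.65000e-01 1.98876e+02]
```

Emit:
{"name": "drive_tool", "arguments": {
  "moves": [
    [4,0,0,0,-1.1,0,0.8],
    [7,0,0,0,-1.7,0,0.8],
    [7,0,0,0,-1.7,0,0.8],
    [7,0,0,0,-1.7,0,0.8],
    [7,0,0,0,-1.7,0,0.8]
  ]
}}

```text
t: 17.82
eef_pos: [0.6339, 0.0384, 0.3181]
ee_rot: [3.141, 0.121, 1.394]
force: [-0.1, -1.3, 5.9]
width: 0.0215
```

```bash
python3 wt.py; sed 's/f=grab_frame("scene")/import pickle;f=pickle.load(open("scene.pkl","rb"))/;s/^st()//' wt.py | python3 -; python3 arc.py|sed -n 2,3p
```

```text
t 17.82 grasp [0.6306 0.0195 0.1599] rot [179.97   6.93  79.88] F [-0.07 -1.27  5.95] w 0.0215 q [ 0.4   0.37 -0.23  0.12 -1.04 -2.21]
scene rim 146 tilt [1.97000e-01 1.99194e+02]
scene rim 116 tilt [7.1000e-02 1.9849e+02]
rel pol [ 15.57715925 214.82030266 159.92832601]
wheel angle est if 205 centre 0.15108157934963365
```

Emit:
{"name": "drive_tool", "arguments": {
  "moves": [
    [3,0,0,0,0,0,0.8],
    [3,0,0,0,0,0,0.8],
    [3,0,0,0,0,0,0.8],
    [3,0,0,0,0,0,0.8]
  ]
}}

```text
t: 18.38
eef_pos: [0.6338, 0.0396, 0.3179]
ee_rot: [-3.14, 0.124, 1.394]
force: [-1.2, -9.9, 7.8]
width: 0.0216
```

```bash
python3 wt.py
```

```text
t 18.38 grasp [0.6302 0.0201 0.1598] rot [-179.93    7.13   79.85] F [-1.2  -9.89  7.85] w 0.0216 q [ 0.4   0.37 -0.23  0.12 -1.04 -2.21]
scene rim 149 tilt [1.87000e-01 1.98607e+02]
```

Lateral force rose to -9.9 N, so the outer stop is reached and held. Now the other way.

```bash
sed -i 's/for a in (.*):/for a in (-.04,-.08,-.12,-.16,-.2,-.23,-.24):/' arc.py; python3 arc.py
```

```text
t 18.43 grasp [0.6302 0.0201 0.1598] rot [-179.94    7.13   79.85] F [ -2.39 -10.37   8.61] w 0.0214 q [ 0.4   0.37 -0.23  0.12 -1.04 -2.21]
rel pol [ 15.03681034 215.39367093 159.83546586]
wheel angle est if 205 centre 0.15990262973044808
-0.04 [-9.  -0.   0.1] [-0.   2.3 -0. ]
-0.08 [-18.   -0.1   0.5] [-0.   4.6 -0. ]
-0.12 [-26.9  -0.1   1.3] [-0.   6.9 -0. ]
-0.16 [-35.9  -0.2   2.5] [-0.   9.2 -0. ]
-0.2 [-44.7  -0.2   4. ] [-0.  11.5 -0. ]
-0.23 [-51.3  -0.2   5.4] [-0.1 13.2 -0. ]
-0.24 [-53.5  -0.2   5.9] [-0.1 13.8 -0. ]
```

Emit:
{"name": "drive_tool", "arguments": {
  "moves": [
    [-10,0,0,0,2.3,0,0.8],
    [-19,0,0.5,0,4.6,0,0.8],
    [-28,0,1,0,6.9,0,0.8],
    [-37,0,2,0,9.2,0,0.8],
    [-46,0,4,0,11.5,0,0.8],
    [-51,0,5,0,12.8,0,0.8],
    [-51,0,5,0,12.8,0,0.8],
    [-51,0,5,0,12.8,0,0.8],
    [-51,0,5,0,12.8,0,0.8],
    [-51,0,5,0,12.8,0,0.8]
  ]
}}

```text
t: 19.68
eef_pos: [0.6252, -0.0091, 0.3186]
ee_rot: [-3.141, -0.102, 1.394]
force: [-1.3, -2.5, 5.8]
width: 0.0214
```

```bash
python3 wt.py; python3 arc.py|sed -n 2p
```

```text
t 19.68 grasp [0.6281 0.0069 0.1601] rot [-179.99   -5.86   79.88] F [-1.28 -2.52  5.85] w 0.0214 q [ 0.26  0.34 -0.18 -0.11 -1.01 -1.96]
scene rim 117 tilt [-1.40000e-02  1.99456e+02]
rel pol [ 15.35338494 201.99376584 160.06497884]
```

Emit:
{"name": "drive_tool", "arguments": {
  "moves": [
    [-3,0,0,0,0.4,0,0.8],
    [-4,0,0,0,0.4,0,0.8],
    [-4,0,0,0,0.4,0,0.8],
    [-4,0,0,0,0.4,0,0.8],
    [-4,0,0,0,0.4,0,0.8]
  ]
}}

```text
t: 20.35
eef_pos: [0.6247, -0.0122, 0.3182]
ee_rot: [3.141, -0.111, 1.394]
force: [-0.6, 2.1, 6.9]
width: 0.0213
```

```bash
python3 wt.py; python3 arc.py|sed -n 2p
```

```text
t 20.35 grasp [0.6279 0.0051 0.1599] rot [179.97  -6.35  79.89] F [-0.62  2.09  6.91] w 0.0213 q [ 0.26  0.34 -0.18 -0.12 -1.01 -1.94]
scene rim 112 tilt [-3.90000e-02  1.99274e+02]
rel pol [ 15.49411107 200.21126573 159.88706655]
```

Both sides have been held. Next I release and retreat.

Emit:
{"name": "drive_tool", "arguments": {
  "moves": [
    [0,0,0,0,0,0,0.8],
    [0,0,0,0,0,0,0.3],
    [0,0,0,0,0,0,0.1],
    [0,0,0,0,0,0,0.1],
    [0,0,0,0,0,0,0.1],
    [0,0,-20,0,0,0,0.1],
    [0,0,-60,0,0,0,0.1],
    [0,0,-110,0,0,0,0.1],
    [0,0,-110,0,0,0,0.1],
    [0,0,-110,0,0,0,0.1]
  ]
}}

```text
t: 21.65
eef_pos: [0.622, -0.0252, 0.427]
ee_rot: [-3.141, -0.112, 1.393]
force: [-0.5, -0.8, -0.9]
width: 0.0392
```

```bash
python3 wt.py; python3 - <<'E'
from h import *
import pickle
for n in ["scene","side"]:
    f=grab_frame(n); pickle.dump(f,open(n+".pkl","wb")); 
    if n=="scene": save("s9.png",f["img"][140:260,215:430],3.7)
E
python3 fit.py | grep -E "rod|wheel"
```

```text
t 21.65 grasp [ 0.6251 -0.0077  0.2687] rot [-179.99   -6.42   79.83] F [-0.49 -0.82 -0.95] w 0.0392 q [ 0.24  0.26 -0.04 -0.11 -1.23 -1.95]
scene rim 99 tilt [-4.50000e-02  1.99326e+02]
 rod 341 yaw 26.822502 len 0.25868433448832306 knob end [0.35763098 0.20094299] bend end [0.58848312 0.31766863] orig(+120,-154) [0.46472002 0.25509036] [0.45105218 0.24817951] z [0.12802621 0.13659988 0.13875945]
 wheel yaw -6.402837 mid [ 0.63505883 -0.00152772] len 0.13469922466746306
 wheel top 128 [ 0.6409925  -0.00173733  0.16320908] bot-ish [ 0.64081394 -0.00515413  0.10680448]
 rod 294 yaw 26.914358 len 0.27035479992418887 knob end [0.34275348 0.19800507] bend end [0.58382456 0.32038338] orig(+120,-154) [0.44975557 0.25232406] [0.4465052  0.25067403] z [0.12884336 0.13648957 0.13785688]
 wheel yaw -11.418129 mid [0.62280764 0.00330048] len 0.14229243398653485
 wheel top 123 [0.62110491 0.00182845 0.16230045] bot-ish [0.60480778 0.0058677  0.11166295]
 rod 635 yaw 26.586124 len 0.2727552346630836 knob end [0.34395653 0.19678036] bend end [0.58787134 0.31884993] orig(+120,-154) [0.45126804 0.25048547] [0.45015489 0.24992838] z [0.12844032 0.1367303  0.13892869]
 wheel yaw -9.729233 mid [0.62675667 0.00226926] len 0.1487474216356937
 wheel top 251 [6.30450886e-01 3.74644998e-04 1.63091286e-01] bot-ish [6.28476685e-01 8.38885453e-05 1.10422192e-01]
```

View pics/s9.png

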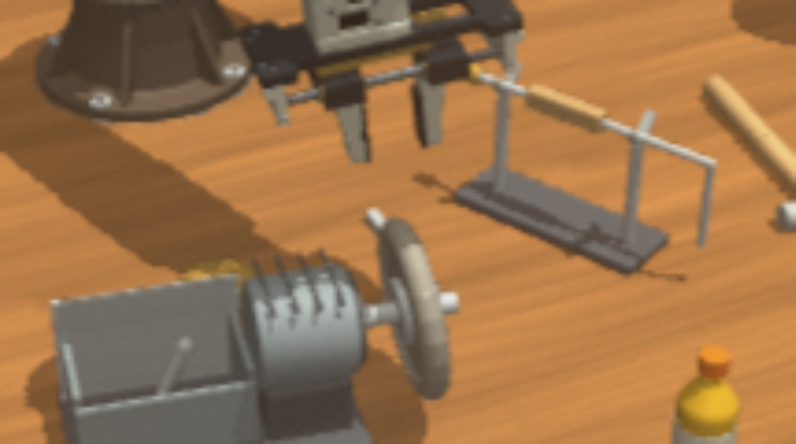

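The rod is in both notches, the switch is off (ball at crop 186,344), the wheel is tipped to the motor, and the gripper is clear above. Handing in.

```bash
python3 -c "
from station import job_done
print(job_done())"
```

```text
the job is handed in; nothing more can be done
None
```

The job is handed in, finished at about 21.7 s of the 67 s allowed.

- **Switch:** I took the rod by its grip, lowered its leg behind the guard, and pushed the switch towards the wheel until the side force rose to about 6 N. The gripper stayed outside the guard. The last picture shows the bat still at the off side.
- **Rod:** I hung it back and let go. Its fitted position and angle match the start within a few mm, and the picture shows it in both notches. One of the final fits, from the scene camera, put the knob end about 9 mm off. In that picture the gripper partly hides the knob, while the side camera agrees with the start.
- **Wheel:** I gripped the rim after the switch was off.
  - **Away from the motor:** I rocked it to the stop, where the side force was about 10 N, and held it for about 0.5 s.
  - **Towards the motor:** I rocked it about 15 of the roughly 15.6 mm of play, an estimated -0.115 rad. The hold was about 0.4 s, and I let go there. The force only began to rise at the end (about 2 N), so the stop on this side was not firmly felt.
- **Bystanders:** I did not touch the hammer, punch block, shell or straight bar, but I did not measure them again at the end.

The switch and wheel angles are camera and force estimates, since neither can be read directly.

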